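# Probe a glued-up panel at its three dots

### The arm

A 6-joint arm with a two-finger parallel gripper is mounted at the origin on the work surface. World frame = base frame: x ahead of the robot, y to its left, z up, the work surface at z = 0. Lengths are in m, angles in rad, forces in N, time in s.
With the tool pointing down it reaches from about 0.3 to 1 m from the base axis. Payload 5.1 kg.
Tool frame: the origin (TCP) lies on the centre line of the jaws, within the pads' length; the fingertips stand 8 mm ahead of it and the grasp point (between the pads) lies 11 mm behind it (robot.tip_extent is the distance from the TCP to the fingertips, in m); z points along the fingers, x is the direction in which the jaws open and shut, and the axes are right-handed (so a half turn about z gives the same grasp; the last joint's range is limited). The gripper opens to 95 mm and grips with 3 to 60 N. Pads are 20 mm wide; open, the fingers measure 119 mm over their backs; the gripper's body (75 mm by 180 mm) begins 59 mm behind the grasp point.
Start: joints at [1.168, 0.124, 1.65, -0, 1.367, -0.083], TCP at [0.204, 0.617, 0.223] pointing down, gripper open.
Joint ranges: [-2.61, 2.61], [-1.02, 2.33], [0.03, 2.71], [-1.35, 4.49], [0.32, 2.68], [-2.91, 2.91]. Speed limits (rad/s): [2.57, 2.57, 3.14, 3.14, 3.14, 3.14].

### API

Orientations are given as a unit quaternion [w, x, y, z].
In Python, from bench import robot gives the robot as it stands.
- The arm moves only by the tool move_arm, never from a script. Its argument "increments" is a list of rows, each a list of 6 numbers: the shift along the tool's x, y, z in cm, then the turn, a rotation vector about the tool's x, y, z in degrees. A call has 1 to 20 rows; each row shifts and turns the commanded pose from where the row before left it, along the tool's axes as they then stand; what a row does not reach is not made up. A row lasts 1/8 s, in which the tool goes at most 62.5 mm and 10.7 degrees, less where a joint would pass 70% of its speed; a pose out of reach is approached as far as the arm can. A call is refused whole if a number of a shift passes 6.25 or a number of a turn 10.7, either way. A call with a gripper value outside its range is refused whole. "jaw" is the finger opening in cm, from 0 to 9.51, set as the call begins (left out, the last holds). The fingers move at their own pace and stop on an object; "newtons" is the grip in N (left out, the last holds). Time passes only in rows, so rows that do not move let the fingers close. It gives the time, the measured TCP pose, the force and the opening at its end, in the units of the state.
- robot.get_state(): the state, without advancing time (a new reading comes with each control period).
- robot.camera(name): name is "scene" or "top" or "wrist"; returns a dict with "color" (384x512x3 uint8, red, green, blue), "fx", "fy", "cx", "cy" (pixels), "R" (3x3) and "t" (3): a world point X has camera coordinates R X + t. Camera axes: x right, y down, z forward; pixel columns grow to the right and rows downward; lengths in m; the calibration is good to about 2 mm. A picture is of the moment at which its call begins. There is no depth.
- robot.job_done(): hands the job in, once; it reports no verdict.
Trained networks look in a picture, given as the dict that the camera call returned (one of the last four; its "shot" number tells which), for a name from the list of things; names that differ only in an ending like _2 or _b are one class to them, and where a whole thing is asked for, a point or a joint stands for the part that bears it (a point fixed in the world has none). Each returns a list of dicts, best first, with "p" (0 to 1); they miss things now and then, are a little off and sometimes report something else, mostly with a low value. They report only what shows in the picture. A call takes as long as a camera call. They do not tell look-alikes from the thing itself.
- robot.boxes_of(picture, label): "centre" ([x, y, z] in m, in world coordinates, good to about 4 mm: the middle of the surface that is visible of it).
The state is a dict: "time_s": time; "q": joint angles; "qd": joint speeds; "tau": joint torques, N m; "tcp_pos": TCP position; "ee_rot": TCP orientation; "ft_force": force on the tool from outside, world axes, zero at the start; "moment": the same for the moment, N m; "opening": opening from 0.0 (shut) to 1.0 (fully open).
Only numpy, scipy, OpenCV 4.12 (cv2) and the standard library are available. Lean on these libraries where they do the work, as an engineer would, in place of code of your own. Each camera call takes 0.05 s, during which the arm holds its last target. There are 200 camera calls.

### The job

Take the orange moisture probe out of its slanted wooden rack, hang it upright by its collar in the notch of the blue fork stand and let go, so that you can take it again from above by the top of its handle. Holding it upright, gently press its spring tip onto the red dot, then the green, then the blue dot of the clamped panel, each time until the tip has sprung in about half its travel, and keep it there for half a second. Finally hang the probe upright in the fork's notch again and let go, without disturbing the other things on the bench.

Things in the scene. Friction and masses are not known exactly. Their poses are not given: they have to be found in the camera images.
- probe: Moisture probe, 0.16 kg, 172 mm long. Origin: centre of the underside of its black collar; +z along its axis to the handle's butt (up when upright). Collar 40 mm across, z 0 to 8 mm. Orange handle 24 x 24 mm, sides along x and y, z 8 to 100. Steel shank 14 mm across, z -60 to 0; below it a brass spring plunger 8 mm across, tip at z = -72. Starts in the rack leaning 45 degrees, tip low, its y level
- tip (a point): The lowest point of the brass plunger of the probe, on the probe's axis; it moves with the plunger
- plunger (a joint): How far the spring tip is pushed in: 0 out, 0.010 m fully in; stiffness 300 N/m (3 N fully in)
- rack: Fixed wooden rack, base 170 x 80 mm, origin on the table 85 mm below the start of the probe's origin. The probe's tip points to the rack's -x and down, its butt to +x and up, 45 degrees. Its collar leans on a lower notched plate (60 mm wide), its handle at probe z 72 to 94 lies in a U 50 mm wide; at z 8 to 72 both sides are free for fingers. Lift straight up to take it out
- fork: Fixed blue fork stand, base 110 x 90 x 12 mm. Origin on the table below the seat; +x from the notch's open mouth to its back. Plate x -32 to +44 mm, 80 mm wide, 10 mm thick, top 100 mm up; notch 24 mm wide along y, open at -x, closed at x = +14 mm. A column holds it from below at x 30 to 44 mm; nothing stands above the plate
- seat (a point): On the fork's notch centre line, 100 mm above the table, level with the plate's top: where the probe's origin is when it hangs upright, shank through the notch and collar on the prongs; axes as the fork's
- panel: Fixed glued-up wooden panel, 220 (x) x 240 (y) x 20 mm, top 50 mm above the table, origin on the table under its middle. Two dark clamp bars 16 mm thick cross above it along its y, at x = -45 and +45 mm; bar tops 70 mm, jaw tops 75 mm above the table; with their screws they reach 175 mm either way along y
- dot_red: Red dot, 18 mm across, 0.6 mm thick, painted on the panel; origin at its centre, 50 mm above the table, on the panel's face. It can lie in any of the three lanes beside or between the bars, 29 mm or more from a bar's centre line
- dot_green: Green dot, as the red one
- dot_blue: Blue dot, as the red one
- glue: Yellow glue bottle, 56 mm across, 150 mm tall, loose, origin under its middle; leave alone
- sander: Cork sanding block 90 x 50 x 40 mm, loose, origin under its middle; leave alone
- tape: Yellow round tape measure, 66 mm across, 35 mm tall, loose, origin under its middle; leave alone
- cup: Blue ceramic cup, 68 mm across, 70 mm tall, loose, origin under its middle; leave alone
Things that resemble listed ones, but are neither listed nor needed, are in the scene too. Of the things that look like the probe, the smallest one is meant.

How it is judged:
By the outcome, as a careful person would: the job done as asked, in the order asked, and still so for the second after the job is handed in, with the robot touching nothing.
It also fails if it takes over 69 s, if anything falls off the work surface, if the arm or the gripper's body presses on something with over 40 N, if the wrist force passes 120 N, or if a joint passes its speed limit or range.

## Working session

There is one attempt and no reset: what is moved stays moved. The work goes in short steps, Python scripts to look and compute and a tool call to move; the robot and the scene stay as the last step left them, time stands still between calls to the robot, and variables do not carry over. Pictures are saved under pics/ and viewed, about 8 in all and at most 12, crops included, and the job is handed in when it is done.

Besides the shell and the picture viewer there is one more tool, called after "Emit:" by a JSON object that holds its "name" and its "arguments". move_arm: Moves the arm, as the interface text tells. Its arguments: {"type":"object","properties":{"increments":{"type":"array"},"jaw":{"type":"number"},"newtons":{"type":"number"}},"required":["increments"]}

```bash
ls; mkdir -p pics
cat > h.py <<'E'
import numpy as np,cv2
from bench import robot
def save(c,n): cv2.imwrite('pics/'+n,c['color'][:,:,::-1])
def proj(c,X):
    p=np.array(c['R'])@np.array(X)+np.array(c['t']); return np.array([c['fx']*p[0]/p[2]+c['cx'],c['fy']*p[1]/p[2]+c['cy']])
def ray(c,u,v,z):
    R=np.array(c['R']);o=-R.T@np.array(c['t']);d=R.T@np.array([(u-c['cx'])/c['fx'],(v-c['cy'])/c['fy'],1]);return o+d*(z-o[2])/d[2]
E
python3 - <<'E'
from h import *
s=robot.get_state();print(s)
for n in ['scene','top']:
    c=robot.camera(n);save(c,n+'0.png')
    print(n,-np.array(c['R']).T@np.array(c['t']))
    for l in ['probe','rack','fork','panel','dot_red','dot_green','dot_blue','glue','sander','tape','cup']:
        print(l,[(np.round(d['centre'],3).tolist(),round(d['p'],2),np.round(proj(c,d['centre'])).tolist()) for d in robot.boxes_of(c,l)])
E
```

```text
pics
{'time_s': 0.0, 'q': array([ 1.16837982e+00,  1.24468196e-01,  1.65165860e+00, -5.05033011e-05,
        1.36746401e+00, -8.26118707e-02]), 'qd': array([ 0.00048753, -0.00044714,  0.00067664,  0.00218434, -0.00185778,
       -0.00029916]), 'tau': array([-6.26567071e-04, -4.17618334e+01, -3.59924269e+01,  7.74556305e-02,
        4.94024449e-02, -1.92643188e-04]), 'tcp_pos': array([0.20415515, 0.61646104, 0.22142001]), 'ee_rot': array([ 5.37300037e-04,  8.10669497e-01,  5.85503175e-01, -8.42655213e-04]), 'ft_force': array([-0.24924845, -0.63872004,  0.30647431]), 'moment': array([-0.02608768, -0.03385568, -0.04951711]), 'opening': 1.0012678735180593}
scene [1.01194957 0.15460376 0.99238514]
probe [([0.181, -0.301, 0.036], 0.91, [258.0, 130.0]), ([0.288, -0.559, 0.035], 0.91, [183.0, 124.0]), ([0.485, -0.318, 0.123], 0.8, [205.0, 170.0])]
rack [([0.506, -0.312, 0.014], 0.87, [207.0, 197.0])]
fork []
panel []
dot_red [([0.633, 0.221, 0.053], 0.4, [351.0, 307.0])]
dot_green [([0.631, 0.223, 0.052], 0.29, [352.0, 307.0])]
dot_blue []
glue [([0.414, -0.052, 0.025], 0.6, [291.0, 207.0]),
[... 680 characters left out ...]
.0, 178.0])]
fork [([0.526, -0.086, 0.097], 0.56, [249.0, 179.0]), ([0.455, -0.305, 0.012], 0.2, [314.0, 206.0])]
panel [([0.549, 0.213, 0.048], 0.93, [159.0, 173.0]), ([0.454, -0.305, 0.011], 0.25, [314.0, 207.0])]
dot_red []
dot_green [([0.58, -0.436, 0.026], 0.42, [353.0, 170.0]), ([0.392, -0.052, 0.037], 0.2, [238.0, 222.0])]
dot_blue []
glue [([0.654, -0.258, 0.096], 0.67, [303.0, 142.0])]
sander [([0.398, -0.054, 0.038], 0.57, [239.0, 221.0])]
tape [([0.701, -0.135, 0.032], 0.81, [265.0, 133.0]), ([0.454, -0.306, 0.013], 0.23, [314.0, 207.0]), ([0.55, 0.215, 0.047], 0.15, [159.0, 173.0])]
cup [([0.579, -0.436, 0.027], 0.71, [353.0, 170.0]), ([0.55, 0.211, 0.046], 0.52, [160.0, 173.0])]
```

Run:
```python
import cv2
a=cv2.imread('pics/scene0.png')[90:380,120:480];b=cv2.imread('pics/top0.png')[110:320,100:440]
cv2.imwrite('pics/s1.png',cv2.resize(a,None,fx=2.2,fy=2.05,interpolation=2));cv2.imwrite('pics/t1.png',cv2.resize(b,None,fx=2.3,fy=2.3,interpolation=2))
```

```text
(no output)
```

View pics/s1.png

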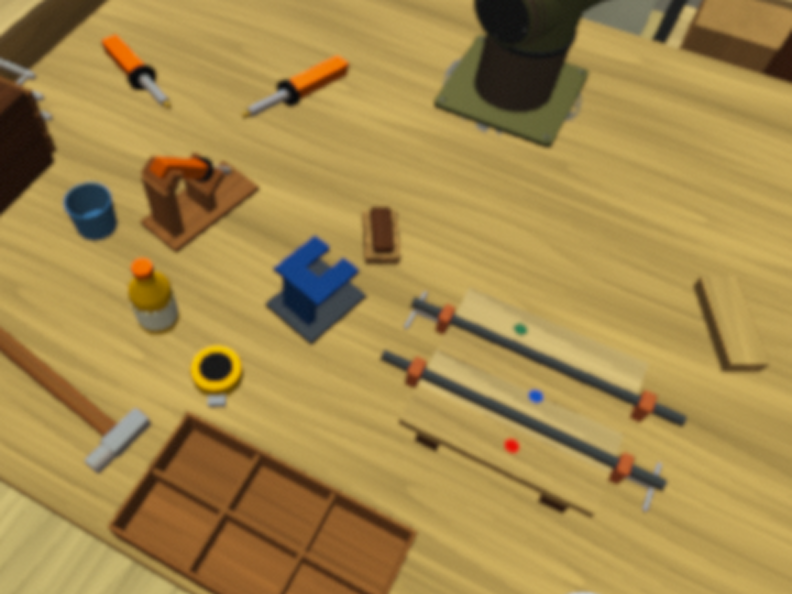

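View pics/t1.png

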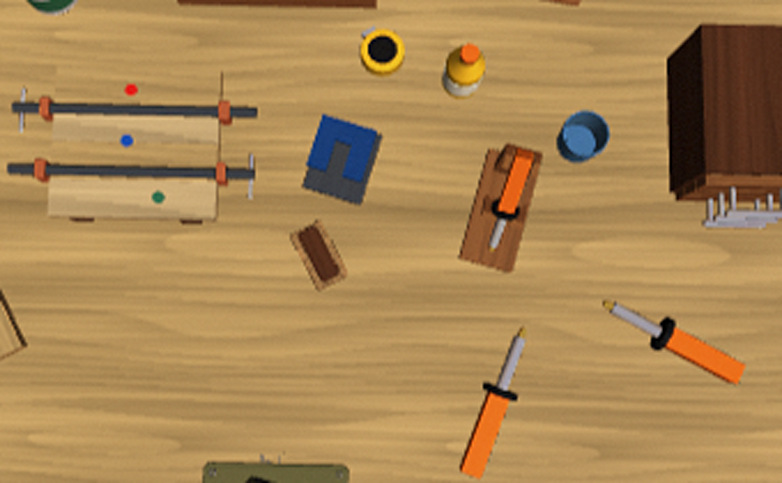

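```bash
cat > fit.py <<'E'
from h import *
from scipy.optimize import minimize
S=4
def hullmask(c,P,shape):
    uv=np.array([proj(c,p) for p in P]);h=cv2.convexHull((uv*S*16).astype(np.int32))
    m=np.zeros((shape[0]*S,shape[1]*S),np.uint8);cv2.fillConvexPoly(m,h,255,shift=4)
    return cv2.resize(m,shape[::-1],interpolation=cv2.INTER_AREA)/255.
def hsv(c): return cv2.cvtColor(c['color'],cv2.COLOR_RGB2HSV)
def near(m,uv,r):
    k=np.zeros(m.shape,np.uint8);cv2.circle(k,tuple(int(v) for v in uv),r,1,-1);return (m*k).astype(float)
def T(x,y,yaw,P):
    c,s=np.cos(yaw),np.sin(yaw);P=np.array(P,float);return np.c_[x+c*P[:,0]-s*P[:,1],y+s*P[:,0]+c*P[:,1],P[:,2]]
def box(x0,x1,y0,y1,z0,z1): return [(x,y,z) for x in(x0,x1) for y in(y0,y1) for z in(z0,z1)]
def forkmask(c,p,sh):
    m=np.zeros(sh)
    for b in [box(-.032,.044,-.04,-.012,.09,.1),box(-.032,.044,.012,.04,.09,.1),box(.014,.044,-.04,.04,.09,.1),box(.03,.044,-.04,.04,.012,.1)]:
        m=np.maximum(m,hullmask(c,T(*p,b),sh))
    return m
def handlemask(c,p,sh):
    q=np.array(box(-.012,.012,-.012,.012,.008,.1));a=np.sqrt(.5)
    # probe z -> (a,0,a); y -> y; x = y cross z -> (a,0,-a)
    P=np.c_[a*q[:,0]+a*q[:,2],q[:,1],.085-a*q[:,0]+a*q[:,2]]
    return hullmask(c,T(*p,P),sh)
def fit(cs,ms,f,p0):
    def cost(p): return sum(np.abs(f(c,p,m.shape)-m).sum()/m.sum() for c,m in zip(cs,ms))
    best=None
    for d in (0,.15,-.15,.3):
        q=np.array(p0)+[0,0,d]
        r=minimize(cost,q,method='Nelder-Mead',options=dict(initial_simplex=[q,q+[.01,0,0],q+[0,.01,0],q+[0,0,.1]],xatol=1e-4,fatol=1e-4))
        if best is None or r.fun<best.fun: best=r
    return best.x,best.fun
def blobs(c,lo,hi,smin=90,vmin=40):
    h=hsv(c);return ((h[...,0]>=lo)&(h[...,0]<=hi)&(h[...,1]>smin)&(h[...,2]>vmin)).astype(np.uint8)
E
python3 - <<'E'
from fit import *
sc=robot.camera('scene');tp=robot.camera('top');cs=[sc,tp]
F=[near(blobs(c,100,125,130),proj(c,[.54,-.085,.1]),30) for c in cs]
# dark base must be excluded: print mask sizes
H=[near(blobs(c,4,14,200,120),proj(c,[.485,-.318,.123]),28) for c in cs]
for c,m in zip(cs,F):print('fork px',m.sum())
for c,m in zip(cs,H):print('handle px',m.sum())
for nm,M,f,p0 in [('fork',F,forkmask,[.54,-.085,-.25]),('rack',H,handlemask,[.455,-.305,-.25])]:
    print(nm,fit(cs,M,f,p0),'scene',fit(cs[:1],M[:1],f,p0),'top',fit(cs[1:],M[1:],f,p0))
for nm,lo,hi,g in [('red',0,4,0),('green',60,95,0),('blue',108,125,0)]:
    for c,n in zip(cs,'st'):
        m=near(blobs(c,lo,hi,100,40),proj(c,[.55,.213,.05]),60)
        k,l,st,ce=cv2.connectedComponentsWithStats(m.astype(np.uint8))
        print(nm,n,[(st[i,4],np.round(ce[i]),np.round(ray(c,*(ce[i]),.0506),4)) for i in range(1,k) if st[i,4]>5])
for i,c in enumerate(cs):
    print(c['fx'])
E
```

```text
fork px 704.0
fork px 475.0
handle px 151.0
handle px 217.0
fork (array([ 0.53569633, -0.08241173, -0.29182342]), np.float64(0.43791823810864056)) scene (array([ 0.53400533, -0.08117825, -0.42474488]), np.float64(0.30526403743315506)) top (array([ 0.53606815, -0.08226192, -0.27393134]), np.float64(0.09798142414860679))
rack (array([ 0.45788651, -0.31766588, -0.19806954]), np.float64(0.9657016235248639)) scene (array([ 0.45994926, -0.34172091,  0.17805327]), np.float64(0.6536034281262173)) top (array([ 0.45766087, -0.31421049, -0.26691821]), np.float64(0.13830306316074817))
red s [(np.int32(20), array([352., 307.]), array([0.6303, 0.2242, 0.0506]))]
red t [(np.int32(17), array([157., 149.]), array([0.6334, 0.2263, 0.0506]))]
green s [(np.int32(8), array([356., 250.]), array([0.473 , 0.1763, 0.0506]))]
green t [(np.int32(13), array([168., 195.]), array([0.4755, 0.1794, 0.0506]))]
blue s [(np.int32(23), array([363., 283.]), array([0.5556, 0.2267, 0.0506]))]
blue t [(np.int32(19), array([155., 171.]), array([0.5578, 0.2287, 0.0506]))]
366.1153865832031
483.1545248808873
```

```bash
cat > plan.py <<'E'
from h import *
from scipy.spatial.transform import Rotation as Ro
import math
def rot(s): q=s['ee_rot']; return Ro.from_quat([q[1],q[2],q[3],q[0]])
def down(yaw,tilt=0):
    "tool x at world angle yaw, z down, then tilt about tool x (deg)"
    x=np.array([math.cos(yaw),math.sin(yaw),0]);z=np.array([0,0,-1.]);y=np.cross(z,x)
    return Ro.from_matrix(np.c_[x,y,z])*Ro.from_rotvec([math.radians(tilt),0,0])
def rows(p0,R0,p1,R1,n=None,vmax=5.,wmax=9.,dec=2):
    d=np.array(p1)-p0; w=(R0.inv()*R1).as_rotvec(degrees=True)
    n=n or max(1,math.ceil(max(np.linalg.norm(d)*100/vmax,np.abs(w).max()/wmax)))
    out=[];R=R0;p=np.array(p0,float)
    wr=np.round(w/n,2)
    for i in range(n):
        sh=np.round(R.inv().apply(np.array(p0)+d*(i+1)/n-p)*100,dec)
        out.append([*sh.tolist(),*wr.tolist()]);p=p+R.apply(sh/100);R=R*Ro.from_rotvec(wr,degrees=True)
    print(n,out);return p,R
def st():
    s=robot.get_state();print('t',round(s['time_s'],2),'p',np.round(s['tcp_pos'],4),'q',np.round(s['q'],2),'F',np.round(s['ft_force'],1),'op',round(s['opening']*9.5,2),'z',np.round(rot(s).as_matrix()[:,2],3),'xyaw',np.round(math.degrees(math.atan2(*rot(s).as_matrix()[[1,0],0])),2));return s
E
python3 - <<'E'
from plan import *
s=st();p,R=rows(s['tcp_pos'],rot(s),[.52,.16,.36],down(math.radians(72)))
rows(p,R,[.47,-.09,.36],R); 
c=robot.camera('wrist');print((-np.array(c['R']).T@c['t']-s['tcp_pos']),c['fx'],np.array(c['R'])[2])
E
```

```text
t 1.3 p [0.2044 0.617  0.2227] q [ 1.17  0.12  1.65  0.    1.37 -0.08] F [-0.4 -0.7  0.6] op 9.47 z [ 0.  0. -1.] xyaw 71.68
12 [[-2.79, 3.69, -1.14, 0.0, -0.0, -0.03], [-2.79, 3.7, -1.15, 0.0, -0.0, -0.03], [-2.79, 3.69, -1.14, 0.0, -0.0, -0.03], [-2.8, 3.69, -1.15, 0.0, -0.0, -0.03], [-2.79, 3.69, -1.14, 0.0, -0.0, -0.03], [-2.8, 3.68, -1.15, 0.0, -0.0, -0.03], [-2.8, 3.69, -1.14, 0.0, -0.0, -0.03], [-2.8, 3.68, -1.15, 0.0, -0.0, -0.03], [-2.81, 3.69, -1.14, 0.0, -0.0, -0.03], [-2.8, 3.68, -1.14, 0.0, -0.0, -0.03], [-2.81, 3.68, -1.15, 0.0, -0.0, -0.03], [-2.81, 3.67, -1.14, 0.0, -0.0, -0.03]]
6 [[-4.22, 0.49, -0.0, 0.0, 0.0, 0.0], [-4.22, 0.5, -0.0, 0.0, 0.0, 0.0], [-4.22, 0.49, -0.0, 0.0, 0.0, 0.0], [-4.22, 0.49, -0.0, 0.0, 0.0, 0.0], [-4.23, 0.49, -0.0, 0.0, 0.0, 0.0], [-4.22, 0.5, -0.01, 0.0, 0.0, 0.0]]
[-0.06796425  0.02364918  0.16179033] 314.26734459072446 [ 0.23781282 -0.07851867 -0.96813216]
```

Emit:
{"name": "move_arm", "arguments": {"increments": [[-2.8, 3.7, -1.15, 0, 0, 0], [-2.8, 3.7, -1.15, 0, 0, 0], [-2.8, 3.7, -1.15, 0, 0, 0], [-2.8, 3.7, -1.15, 0, 0, 0], [-2.8, 3.7, -1.15, 0, 0, 0], [-2.8, 3.7, -1.15, 0, 0, 0], [-2.8, 3.7, -1.15, 0, 0, 0], [-2.8, 3.7, -1.15, 0, 0, 0], [-2.8, 3.7, -1.15, 0, 0, 0], [-2.8, 3.7, -1.15, 0, 0, 0], [-2.8, 3.7, -1.15, 0, 0, 0], [-2.8, 3.7, -1.15, 0, 0, 0], [0, 0, 0, 0, 0, 0]]}}

```text
time_s: 2.98
tcp_pos: [0.5217, 0.1564, 0.3616]
ee_rot: [0.0, 0.812, 0.584, 0.001]
ft_force: [-0.3, 0.2, 0.4]
opening: 1.002
```

Run:
```python
from plan import *
from fit import blobs,near
c=robot.camera('wrist');save(c,'w_panel.png');s=st()
for nm,lo,hi in [('red',0,5),('green',60,95),('blue',105,125)]:
    m=blobs(c,lo,hi,110,40)
    k,l,S,ce=cv2.connectedComponentsWithStats(m)
    print(nm,[(S[i,4],np.round(ce[i]),np.round(ray(c,*(ce[i]),.0506),4)) for i in range(1,k) if S[i,4]>30])
rows(s['tcp_pos'],rot(s),[.47,-.09,.36],rot(s))
```

```text
t 3.02 p [0.5207 0.1577 0.361 ] q [ 0.2  -0.16  1.7   0.    1.6  -1.05] F [-0.6 -0.1  0.4] op 9.5 z [ 0.     0.001 -1.   ] xyaw 71.54
red [(np.int32(85), array([317., 200.]), array([0.6311, 0.2264, 0.0506]))]
green [(np.int32(78), array([258., 113.]), array([0.4737, 0.1793, 0.0506])), (np.int32(178), array([406., 243.]), array([0.7499, 0.3445, 0.0506]))]
blue [(np.int32(83), array([305., 154.]), array([0.5558, 0.2287, 0.0506])), (np.int32(1926), array([103., 216.]), array([ 0.5494, -0.1058,  0.0506])), (np.int32(45), array([134., 216.]), array([ 0.5646, -0.0597,  0.0506]))]
6 [[-4.18, 0.51, 0.01, 0.0, 0.0, 0.0], [-4.19, 0.5, 0.02, 0.0, 0.0, 0.0], [-4.18, 0.51, 0.01, 0.0, 0.0, 0.0], [-4.18, 0.5, 0.01, 0.0, 0.0, 0.0], [-4.19, 0.51, 0.02, 0.0, 0.0, 0.0], [-4.18, 0.5, 0.01, 0.0, 0.0, 0.0]]
```

Emit:
{"name": "move_arm", "arguments": {"increments": [[-4.2, 0.5, 0, 0, 0, 0], [-4.2, 0.5, 0, 0, 0, 0], [-4.2, 0.5, 0, 0, 0, 0], [-4.2, 0.5, 0, 0, 0, 0], [-4.2, 0.5, 0, 0, 0, 0], [-4.2, 0.5, 0, 0, 0, 0], [0, 0, 0, 0, 0, 0]]}}

```text
time_s: 3.9
tcp_pos: [0.4688, -0.0907, 0.3602]
ee_rot: [-0.0, 0.811, 0.585, -0.0]
ft_force: [0.2, 0.5, -0.3]
opening: 0.998
```

Run:
```python
from plan import *
from fit import *
c=robot.camera('wrist');save(c,'w_fork.png');s=st()
m=near(blobs(c,100,125,130),proj(c,[.54,-.084,.1]),75);print(m.sum())
print(fit([c],[m],forkmask,[.536,-.082,-.27]))
p,_=fit([c],[m],forkmask,[.536,-.082,-.27])
v=np.dstack([m*255,forkmask(c,p,m.shape)*255,c['color'][:,:,2]*.5])
cv2.imwrite('pics/ffit.png',np.hstack([v,c['color'][:,:,::-1]])[100:320])
rows(s['tcp_pos'],rot(s),[.42,-.31,.36],down(math.radians(74)))
```

```text
t 3.95 p [ 0.4691 -0.0897  0.3602] q [-0.3  -0.31  1.83  0.    1.63 -1.55] F [1.  0.6 0.4] op 9.48 z [-0.     0.001 -1.   ] xyaw 71.63
2447.0
(array([ 0.53612448, -0.080731  , -0.28260109]), np.float64(0.07513001113808826))
5 [[-4.49, 0.46, 0.0, -0.01, -0.01, -0.47], [-4.5, 0.42, 0.0, -0.01, -0.01, -0.47], [-4.49, 0.38, 0.01, -0.01, -0.01, -0.47], [-4.5, 0.34, -0.0, -0.01, -0.01, -0.47], [-4.51, 0.31, 0.0, -0.01, -0.01, -0.47]][ WARN:0@8.624] global loadsave.cpp:1063 imwrite_ Unsupported depth image for selected encoder is fallbacked to CV_8U.
```

Emit:
{"name": "move_arm", "arguments": {"increments": [[-4.5, 0.4, 0, 0, 0, -0.5], [-4.5, 0.4, 0, 0, 0, -0.5], [-4.5, 0.4, 0, 0, 0, -0.5], [-4.5, 0.4, 0, 0, 0, -0.5], [-4.5, 0.4, 0, 0, 0, -0.5], [0, 0, 0, 0, 0, 0]]}}

```text
time_s: 4.7
tcp_pos: [0.4218, -0.3112, 0.3598]
ee_rot: [-0.001, 0.798, 0.603, 0.0]
ft_force: [0.4, 1.6, -0.6]
opening: 1.002
```

Run:
```python
from plan import *
from fit import *
c=robot.camera('wrist');s=st()
u=proj(c,[.485,-.318,.123]);print(u)
m=near(blobs(c,4,14,200,110),u,65);print(m.sum())
p,f=fit([c],[m],handlemask,[.4577,-.314,-.267]);print(p,f)
v=np.dstack([m*255,handlemask(c,p,m.shape)*255,c['color'][:,:,2]*.5]).astype(np.uint8)
a=np.hstack([v,c['color'][:,:,::-1]]);h=int(u[1]);w=int(u[0])
a=[cv2.resize(i[max(0,h-100):h+100,max(0,w-100):w+100],None,fx=2,fy=2) for i in (v,np.ascontiguousarray(c['color'][:,:,::-1]))]
cv2.imwrite('pics/rfit.png',np.hstack(a))
```

```text
t 4.75 p [ 0.4222 -0.3101  0.3601] q [-0.74 -0.21  1.74  0.    1.61 -2.03] F [ 0.5  0.8 -0.3] op 9.52 z [-0.     0.002 -1.   ] xyaw 74.19
[261.02579739 203.81962215]
1254.0
[ 0.45578702 -0.31133304 -0.26026849] 0.06572536510617007
```

View pics/rfit.png

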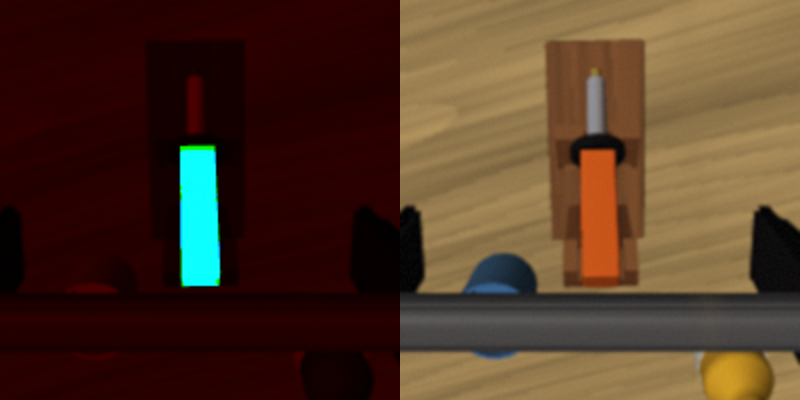

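Run:
```python
from plan import *
s=st();p,R=rows(s['tcp_pos'],rot(s),[.4833,-.3188,.2],down(math.radians(75)),n=6)
rows(p,R,[.4833,-.3188,.1023],R,n=6)
```

```text
t 4.75 p [ 0.4222 -0.3101  0.3601] q [-0.74 -0.21  1.74  0.    1.61 -2.03] F [ 0.5  0.8 -0.3] op 9.52 z [-0.     0.002 -1.   ] xyaw 74.19
6 [[0.13, 1.02, 2.67, -0.01, -0.01, -0.14], [0.14, 1.02, 2.66, -0.01, -0.01, -0.14], [0.12, 1.03, 2.67, -0.01, -0.01, -0.14], [0.13, 1.02, 2.67, -0.01, -0.01, -0.14], [0.13, 1.02, 2.67, -0.01, -0.01, -0.14], [0.12, 1.02, 2.66, -0.01, -0.01, -0.14]]
6 [[-0.0, 0.0, 1.63, 0.0, 0.0, 0.0], [-0.0, 0.0, 1.63, 0.0, 0.0, 0.0], [-0.0, 0.0, 1.63, 0.0, 0.0, 0.0], [-0.0, 0.0, 1.63, 0.0, 0.0, 0.0], [-0.0, 0.0, 1.62, 0.0, 0.0, 0.0], [-0.0, 0.0, 1.63, 0.0, 0.0, 0.0]]
```

Emit:
{"name": "move_arm", "arguments": {"increments": [[0.13, 1.02, 2.67, 0, 0, -0.14], [0.13, 1.02, 2.67, 0, 0, -0.14], [0.13, 1.02, 2.67, 0, 0, -0.14], [0.13, 1.02, 2.67, 0, 0, -0.14], [0.13, 1.02, 2.67, 0, 0, -0.14], [0.13, 1.02, 2.67, 0, 0, -0.14], [0, 0, 1.63, 0, 0, 0], [0, 0, 1.63, 0, 0, 0], [0, 0, 1.63, 0, 0, 0], [0, 0, 1.63, 0, 0, 0], [0, 0, 1.63, 0, 0, 0], [0, 0, 1.63, 0, 0, 0], [0, 0, 0, 0, 0, 0]]}}

```text
time_s: 6.38
tcp_pos: [0.4816, -0.319, 0.1005]
ee_rot: [-0.002, 0.793, 0.609, -0.0]
ft_force: [0.3, 0.0, 0.2]
opening: 1.001
```

Run:
```python
from plan import *
c=robot.camera('scene');s=st()
cv2.imwrite('pics/g1.png',cv2.resize(c['color'][110:240,140:320,::-1],None,fx=4,fy=4,interpolation=2))
```

```text
t 6.42 p [ 0.4822 -0.3195  0.1018] q [-0.68  0.07  1.92 -0.    1.15 -1.99] F [ 0.1 -0.2  0.5] op 9.5 z [-0.001  0.001 -1.   ] xyaw 75.01
```

View pics/g1.png

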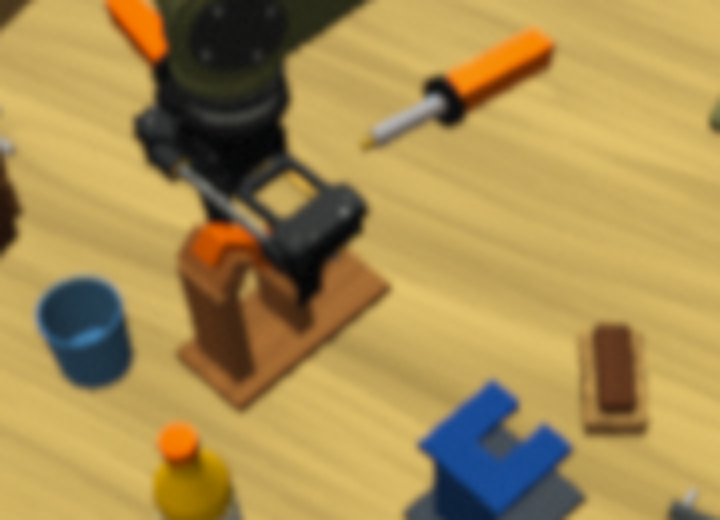

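The fingers stand on both sides of the racked handle, between the plates (handle at about 220,240 in the crop). I'll close the jaws.

Emit:
{"name": "move_arm", "arguments": {"increments": [[0, 0, 0, 0, 0, 0], [0, 0, 0, 0, 0, 0], [0, 0, 0, 0, 0, 0], [0, 0, 0, 0, 0, 0], [0, 0, 0, 0, 0, 0], [0, 0, 0, 0, 0, 0], [0, 0, 0, 0, 0, 0], [0, 0, 0, 0, 0, 0]], "jaw": 0, "newtons": 40}}

```text
time_s: 7.42
tcp_pos: [0.4826, -0.3197, 0.1026]
ee_rot: [0.0, 0.793, 0.609, -0.0]
ft_force: [-0.8, -0.9, -0.3]
opening: 0.254
```

Run:
```python
from plan import *
s=st()
```

```text
t 7.42 p [ 0.4826 -0.3197  0.1026] q [-0.68  0.07  1.91 -0.    1.15 -1.99] F [-0.8 -0.9 -0.3] op 2.42 z [-0. -0. -1.] xyaw 75.02
```

Emit:
{"name": "move_arm", "arguments": {"increments": [[0, 0, -1, 0, 0, 0], [0, 0, -2, 0, 0, 0], [0, 0, -3, 0, 0, 0], [0, 0, -3, 0, 0, 0], [0, 0, -3, 0, 0, 0], [0, 0, -3, 0, 0, 0], [0, 0, -3, 0, 0, 0], [0, 0, -3, 0, 0, 0], [0, 0, 0, -7.5, 0, 0], [0, 0, 0, -7.5, 0, 0], [0, 0, 0, -7.5, 0, 0], [0, 0, 0, -7.5, 0, 0], [0, 0, 0, -7.5, 0, 0], [0, 0, 0, -7.5, 0, 0], [0, 0, 0, 0, 0, 0]]}}

```text
time_s: 9.3
tcp_pos: [0.4809, -0.3187, 0.311]
ee_rot: [0.302, 0.734, 0.563, 0.232]
ft_force: [0.1, -0.4, -2.1]
opening: 0.252
```

Run:
```python
from plan import *
from fit import blobs
s=st()
c=robot.camera('top');c2=robot.camera('scene')
save(c,'lift_t.png');save(c2,'lift_s.png')
g=s['tcp_pos']-.011*rot(s).as_matrix()[:,2];print('grasp',g)
# predicted probe points if upright & grip at probe z=.04
for cc,n in((c,'top'),(c2,'scene')):
    print(n,[np.round(proj(cc,g+[0,0,d-.04])).tolist() for d in(.1,.0,-.072)])
u=proj(c2,g).astype(int);cv2.imwrite('pics/l2.png',cv2.resize(c2['color'][max(0,u[1]-80):u[1]+100,max(0,u[0]-90):u[0]+90,::-1],None,fx=3,fy=3))
```

```text
t 9.3 p [ 0.4809 -0.3187  0.311 ] q [-0.89 -0.5   2.18  0.57  0.87 -2.43] F [ 0.1 -0.4 -2.1] op 2.39 z [ 0.681 -0.182 -0.71 ] xyaw 74.99
grasp [ 0.47340695 -0.31673853  0.31882763]
top [[335.0, 180.0], [329.0, 187.0], [326.0, 191.0]]
scene [[196.0, 103.0], [201.0, 132.0], [204.0, 150.0]]
```

View pics/l2.png

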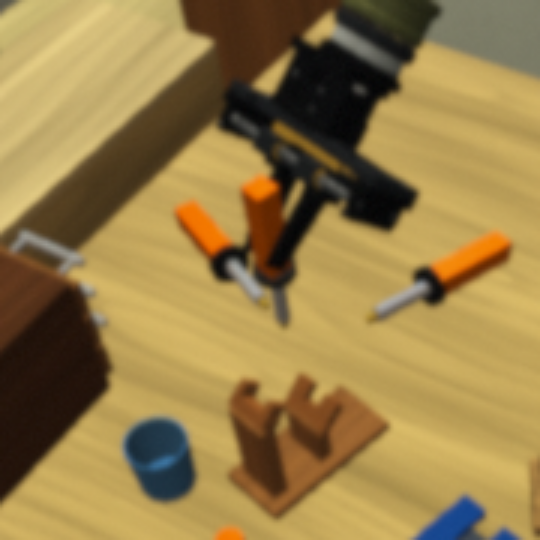

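Run:
```python
from plan import *
s=st();R1=down(math.radians(75),-45)
p,R=rows(s['tcp_pos'],rot(s),[.5435,-.0832,.25],R1,n=8)
```

```text
t 9.4 p [ 0.4826 -0.3198  0.3141] q [-0.88 -0.5   2.17  0.57  0.87 -2.43] F [ 0.4 -0.  -2. ] op 2.37 z [ 0.683 -0.183 -0.707] xyaw 75.03
8 [[3.05, -0.58, 0.54, -0.0, 0.0, 0.01], [3.06, -0.59, 0.55, -0.0, 0.0, 0.01], [3.05, -0.58, 0.54, -0.0, 0.0, 0.01], [3.06, -0.59, 0.55, -0.0, 0.0, 0.01], [3.05, -0.59, 0.54, -0.0, 0.0, 0.01], [3.06, -0.58, 0.54, -0.0, 0.0, 0.01], [3.05, -0.59, 0.55, -0.0, 0.0, 0.01], [3.05, -0.59, 0.54, -0.0, 0.0, 0.01]]
```

Emit:
{"name": "move_arm", "arguments": {"increments": [[3.05, -0.59, 0.54, 0, 0, 0], [3.05, -0.59, 0.54, 0, 0, 0], [3.05, -0.59, 0.54, 0, 0, 0], [3.05, -0.59, 0.54, 0, 0, 0], [3.05, -0.59, 0.54, 0, 0, 0], [3.05, -0.59, 0.54, 0, 0, 0], [3.05, -0.59, 0.54, 0, 0, 0], [3.05, -0.59, 0.54, 0, 0, 0], [0, 0, 0, 0, 0, 0], [0, 0, 0, 0, 0, 0]]}}

```text
time_s: 10.65
tcp_pos: [0.5438, -0.0833, 0.2503]
ee_rot: [0.304, 0.733, 0.563, 0.233]
ft_force: [0.1, 0.5, -1.8]
opening: 0.249
```

Run:
```python
from plan import *
from fit import blobs,near
ps=[]
for n in('top','scene','scene'):
    c=robot.camera(n);s=robot.get_state();ps.append(s['tcp_pos'])
    if n=='scene': sc=c
    else: save(c,'pre_t.png')
print(np.round(ps,4));p=np.mean(ps,0);s=st()
print('need',rot(s).inv().apply(np.array([.5435,-.0832,.155])-p)*100)
g=p-.011*rot(s).as_matrix()[:,2]
print([np.round(proj(sc,g+[0,0,d-.04])).tolist() for d in(.1,.0,-.072)])
u=proj(sc,g).astype(int);v=cv2.resize(sc['color'][u[1]-70:u[1]+80,u[0]-70:u[0]+80,::-1],None,fx=4,fy=4)
for d in(.1,0,-.072): cv2.circle(v,tuple(((proj(sc,g+[0,0,d-.04])-u+70)*4).astype(int)),3,(255,0,255),-1)
cv2.imwrite('pics/pre.png',v)
```

```text
[[ 0.5436 -0.0838  0.2502]
 [ 0.5434 -0.0841  0.25  ]
 [ 0.5433 -0.0842  0.2497]]
t 10.8 p [ 0.5433 -0.0842  0.2497] q [-0.24 -0.58  2.33 -0.02  0.61 -1.54] F [ 0.1  0.4 -2.1] op 2.38 z [ 0.683 -0.184 -0.707] xyaw 74.94
need [ 0.08020701 -6.73302905  6.69917526]
[[267.0, 172.0], [266.0, 196.0], [266.0, 211.0]]
```

View pics/pre.png

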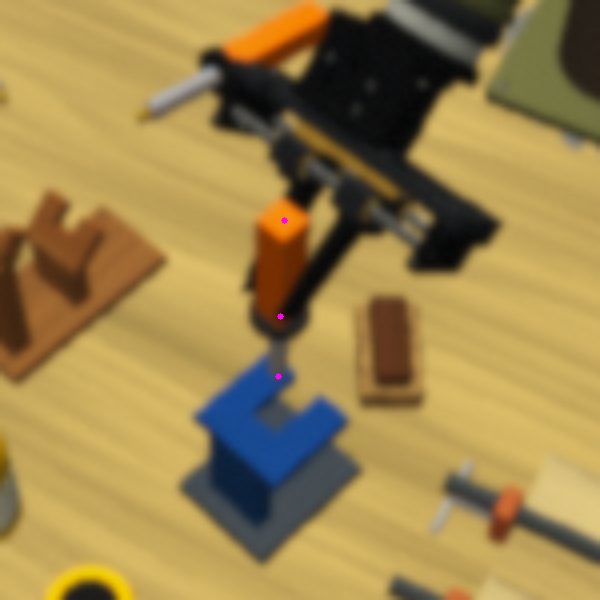

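Emit:
{"name": "move_arm", "arguments": {"increments": [[0.08, -0.84, 0.84, 0, 0, 0], [0, -0.84, 0.84, 0, 0, 0], [0, -0.84, 0.84, 0, 0, 0], [0, -0.84, 0.84, 0, 0, 0], [0, -0.84, 0.84, 0, 0, 0], [0, -0.84, 0.84, 0, 0, 0], [0, -0.84, 0.84, 0, 0, 0], [0, -0.84, 0.84, 0, 0, 0], [0, -0.84, 0.84, 0, 0, 0], [0, 0, 0, 0, 0, 0], [0, 0, 0, 0, 0, 0]]}}

```text
time_s: 12.18
tcp_pos: [0.5435, -0.0826, 0.1422]
ee_rot: [0.304, 0.733, 0.562, 0.233]
ft_force: [0.3, -0.3, -2.5]
opening: 0.247
```

Emit:
{"name": "move_arm", "arguments": {"increments": [[0, -0.14, 0.14, 0, 0, 0], [0, -0.14, 0.14, 0, 0, 0], [0, -0.14, 0.14, 0, 0, 0], [0, 0, 0, 0, 0, 0]]}}

```text
time_s: 12.68
tcp_pos: [0.5431, -0.0825, 0.1356]
ee_rot: [0.303, 0.733, 0.563, 0.233]
ft_force: [-0.0, 0.3, -1.9]
opening: 0.248
```

Emit:
{"name": "move_arm", "arguments": {"increments": [[0, -0.1, 0.1, 0, 0, 0], [0, -0.1, 0.1, 0, 0, 0], [0, 0, 0, 0, 0, 0]]}}

```text
time_s: 13.05
tcp_pos: [0.5431, -0.0825, 0.1328]
ee_rot: [0.303, 0.733, 0.563, 0.233]
ft_force: [0.4, -1.0, -2.5]
opening: 0.247
```

Emit:
{"name": "move_arm", "arguments": {"increments": [[0, -0.07, 0.07, 0, 0, 0], [0, 0, 0, 0, 0, 0]]}}

```text
time_s: 13.3
tcp_pos: [0.5431, -0.0825, 0.1319]
ee_rot: [0.303, 0.733, 0.563, 0.233]
ft_force: [-0.6, 0.2, -1.7]
opening: 0.245
```

Emit:
{"name": "move_arm", "arguments": {"increments": [[0, -0.07, 0.07, 0, 0, 0], [0, 0, 0, 0, 0, 0]]}}

```text
time_s: 13.55
tcp_pos: [0.5431, -0.0825, 0.131]
ee_rot: [0.304, 0.733, 0.563, 0.233]
ft_force: [-0.8, -0.1, -1.7]
opening: 0.25
```

Emit:
{"name": "move_arm", "arguments": {"increments": [[0, -0.07, 0.07, 0, 0, 0], [0, 0, 0, 0, 0, 0]]}}

```text
time_s: 13.8
tcp_pos: [0.5432, -0.0825, 0.13]
ee_rot: [0.304, 0.733, 0.563, 0.233]
ft_force: [0.2, -0.3, -2.4]
opening: 0.254
```

Emit:
{"name": "move_arm", "arguments": {"increments": [[0, -0.07, 0.07, 0, 0, 0], [0, 0, 0, 0, 0, 0]]}}

```text
time_s: 14.05
tcp_pos: [0.5438, -0.0826, 0.13]
ee_rot: [0.304, 0.733, 0.562, 0.234]
ft_force: [-0.9, 0.1, 0.6]
opening: 0.252
```

Emit:
{"name": "move_arm", "arguments": {"increments": [[0, -0.07, 0.07, 0, 0, 0], [0, 0, 0, 0, 0, 0]]}}

```text
time_s: 14.3
tcp_pos: [0.5443, -0.0827, 0.13]
ee_rot: [0.305, 0.732, 0.562, 0.234]
ft_force: [-2.7, 0.5, 4.2]
opening: 0.246
```

Run:
```python
from plan import *
sc=robot.camera('scene');s=st()
u=proj(sc,[.536,-.081,.12]).astype(int);v=cv2.resize(sc['color'][u[1]-50:u[1]+50,u[0]-50:u[0]+50,::-1],None,fx=6,fy=6,interpolation=2)
cv2.imwrite('pics/seat.png',v)
```

```text
t 14.35 p [ 0.5443 -0.0827  0.13  ] q [-0.24 -0.43  2.45 -0.04  0.33 -1.51] F [-2.3  1.7  5.3] op 2.35 z [ 0.685 -0.183 -0.705] xyaw 75.02
```

View pics/seat.png

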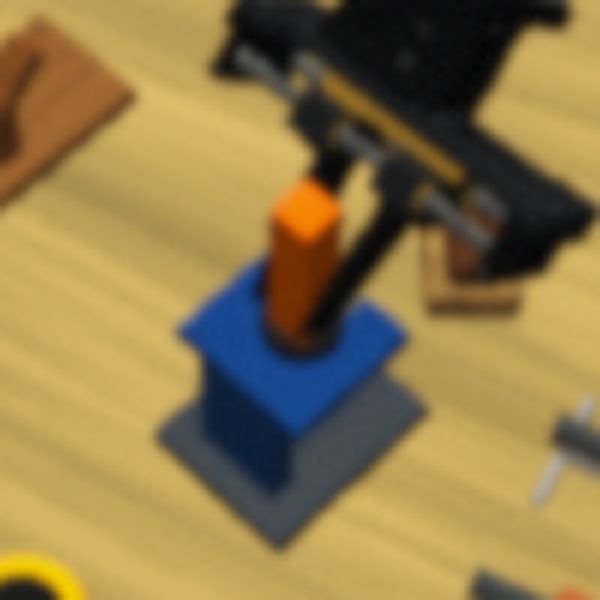

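Emit:
{"name": "move_arm", "arguments": {"increments": [[0, 0.07, -0.07, 0, 0, 0], [0, 0.03, -0.03, 0, 0, 0], [0, 0, 0, 0, 0, 0]]}}

```text
time_s: 14.72
tcp_pos: [0.5435, -0.0826, 0.13]
ee_rot: [0.304, 0.733, 0.562, 0.233]
ft_force: [0.5, -0.8, 2.0]
opening: 0.253
```

Emit:
{"name": "move_arm", "arguments": {"increments": [[0, 0, 0, 0, 0, 0], [0, 0, 0, 0, 0, 0], [0, 0, 0, 0, 0, 0], [0, 0, 0, 0, 0, 0], [0, 0, 0, 0, 0, 0]], "jaw": 7}}

```text
time_s: 15.35
tcp_pos: [0.5432, -0.0825, 0.1294]
ee_rot: [0.304, 0.733, 0.563, 0.233]
ft_force: [-0.3, 0.5, -0.3]
opening: 0.701
```

Run:
```python
from plan import *
st()
```

```text
t 15.35 p [ 0.5432 -0.0825  0.1294] q [-0.24 -0.43  2.45 -0.04  0.34 -1.51] F [-0.3  0.5 -0.3] op 6.66 z [ 0.683 -0.183 -0.707] xyaw 75.02
```

Emit:
{"name": "move_arm", "arguments": {"increments": [[0, 0, -2, 0, 0, 0], [0, 0, -3, 0, 0, 0], [0, 0, -3.5, 0, 0, 0], [0, 0, -3.5, 0, 0, 0], [0, -1, -3.5, 0, 0, 0], [0, 3, -3, 7.5, 0, 0], [0, 3, -3, 7.5, 0, 0], [0, 3, -2, 7.5, 0, 0], [0, 1, -1, 7.5, 0, 0], [0, 0, 0, 7.5, 0, 0], [0, 0, 0, 7.5, 0, 0], [0, 0, 0, 0, 0, 0]]}}

```text
time_s: 16.85
tcp_pos: [0.4577, -0.0597, 0.3609]
ee_rot: [-0.001, 0.793, 0.609, -0.001]
ft_force: [-0.7, 1.0, 0.7]
opening: 0.736
```

```bash
cat >> fit.py <<'E'
def upmask(c,p,sh,z0=.1): return hullmask(c,T(*p,box(-.012,.012,-.012,.012,z0+.008,z0+.1)),sh)
E
python3 - <<'E'
from plan import *
from fit import *
s=st();cs=[robot.camera(n) for n in('wrist','scene','top')]
ms=[near(blobs(c,4,14,170,50),proj(c,[.536,-.081,.17]),r) for c,r in zip(cs,(90,30,25))]
for i in range(3): print(ms[i].sum(),fit(cs[i:i+1],ms[i:i+1],upmask,[.536,-.081,-.26]))
print('all',fit(cs,ms,upmask,[.536,-.081,-.26]))
a=[cv2.resize(np.ascontiguousarray(c['color'][max(0,u[1]-80):u[1]+80,max(0,u[0]-60):u[0]+60,::-1]),(264,352)) for c in cs for u in [proj(c,[.536,-.081,.15]).astype(int)]]
cv2.imwrite('pics/hang.png',np.hstack(a))
E
```

```text
t 16.85 p [ 0.4577 -0.0597  0.3609] q [-0.25 -0.35  1.86 -0.    1.64 -1.56] F [-0.7  1.   0.7] op 6.99 z [-0.002  0.    -1.   ] xyaw 75.01
869.0 (array([ 0.53473373, -0.07880132, -0.2549108 ]), np.float64(0.10665854373970532))
304.0 (array([ 0.54348196, -0.07765294, -1.00235995]), np.float64(0.5978844169246645))
0.0 (array([ 0.536, -0.081, -0.26 ]), np.float64(inf))
all (array([ 0.536, -0.081, -0.26 ]), np.float64(inf))fit.py:25: RuntimeWarning: divide by zero encountered in scalar divide
  def cost(p): return sum(np.abs(f(c,p,m.shape)-m).sum()/m.sum() for c,m in zip(cs,ms))
  np.max(np.abs(fsim[0] - fsim[1:])) <= fatol):
```

View pics/hang.png

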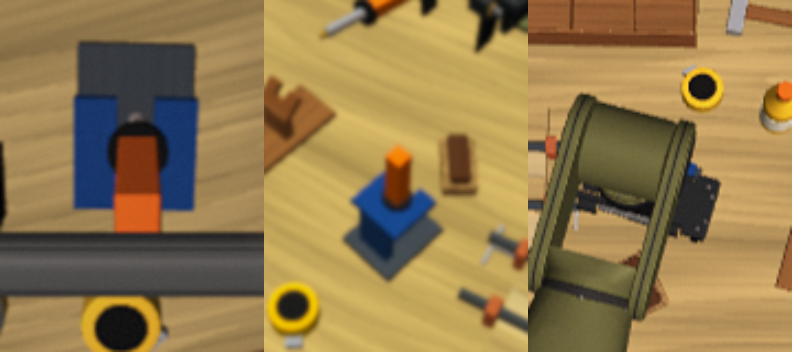

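Run:
```python
from plan import *
s=st();p,R=rows(s['tcp_pos'],rot(s),[.5355,-.080,.25],down(math.radians(75)),n=5)
rows(p,R,[.5355,-.080,.172],R,n=6)
```

```text
t 17.0 p [ 0.4562 -0.0592  0.3618] q [-0.25 -0.36  1.86 -0.    1.64 -1.56] F [ 0.6 -0.2  0.1] op 7.03 z [ 0.001 -0.    -1.   ] xyaw 75.02
5 [[0.01, 1.64, 2.24, 0.01, 0.0, 0.0], [0.01, 1.64, 2.24, 0.01, 0.0, 0.0], [0.0, 1.63, 2.24, 0.01, 0.0, 0.0], [0.01, 1.64, 2.23, 0.01, 0.0, 0.0], [0.01, 1.64, 2.24, 0.01, 0.0, 0.0]]
6 [[0.0, -0.0, 1.3, 0.0, 0.0, 0.0], [0.0, -0.0, 1.3, 0.0, 0.0, 0.0], [0.0, -0.0, 1.3, 0.0, 0.0, 0.0], [0.0, -0.0, 1.3, 0.0, 0.0, 0.0], [0.0, -0.0, 1.3, 0.0, 0.0, 0.0], [0.0, -0.0, 1.3, 0.0, 0.0, 0.0]]
```

Emit:
{"name": "move_arm", "arguments": {"increments": [[0, 1.64, 2.24, 0, 0, 0], [0, 1.64, 2.24, 0, 0, 0], [0, 1.64, 2.24, 0, 0, 0], [0, 1.64, 2.24, 0, 0, 0], [0, 1.64, 2.24, 0, 0, 0], [0, 0, 1.3, 0, 0, 0], [0, 0, 1.3, 0, 0, 0], [0, 0, 1.3, 0, 0, 0], [0, 0, 1.3, 0, 0, 0], [0, 0, 1.3, 0, 0, 0], [0, 0, 1.3, 0, 0, 0], [0, 0, 0, 0, 0, 0], [0, 0, 0, 0, 0, 0]]}}

```text
time_s: 18.62
tcp_pos: [0.536, -0.0806, 0.1722]
ee_rot: [0.0, 0.793, 0.609, 0.0]
ft_force: [-0.1, 0.5, 1.2]
opening: 0.736
```

Emit:
{"name": "move_arm", "arguments": {"increments": [[0, 0, 0, 0, 0, 0], [0, 0, 0, 0, 0, 0], [0, 0, 0, 0, 0, 0], [0, 0, 0, 0, 0, 0], [0, 0, 0, 0, 0, 0], [0, 0, 0, 0, 0, 0], [0, 0, 0, 0, 0, 0]], "jaw": 0, "newtons": 35}}

```text
time_s: 19.5
tcp_pos: [0.5357, -0.0805, 0.1719]
ee_rot: [0.0, 0.793, 0.609, -0.0]
ft_force: [-0.5, -0.2, -0.2]
opening: 0.252
```

Run:
```python
from plan import *
for i in range(4):
    robot.camera('scene');s=st()
```

```text
t 19.55 p [ 0.5357 -0.0805  0.1719] q [-0.25 -0.08  1.94 -0.    1.28 -1.56] F [-0.9 -0.1 -0.4] op 2.42 z [-0. -0. -1.] xyaw 75.02
t 19.6 p [ 0.5357 -0.0805  0.1719] q [-0.25 -0.08  1.94 -0.    1.28 -1.56] F [-0.2  0.1  0.9] op 2.38 z [-0. -0. -1.] xyaw 75.01
t 19.65 p [ 0.5357 -0.0805  0.1719] q [-0.25 -0.08  1.94 -0.    1.28 -1.56] F [-0.  -0.2  0.1] op 2.38 z [-0. -0. -1.] xyaw 75.02
t 19.7 p [ 0.5357 -0.0805  0.1719] q [-0.25 -0.08  1.94 -0.    1.28 -1.56] F [-0.3 -0.9 -0.4] op 2.38 z [-0. -0. -1.] xyaw 75.02
```

Run:
```python
from plan import *
s=st();p=s['tcp_pos']+[0,0,.12];p,R=rows(p,rot(s),[.631,.2258,.235],down(math.radians(75)),n=10)
```

```text
t 19.7 p [ 0.5357 -0.0805  0.1719] q [-0.25 -0.08  1.94 -0.    1.28 -1.56] F [-0.3 -0.9 -0.4] op 2.38 z [-0. -0. -1.] xyaw 75.02
10 [[3.21, 0.13, 0.57, -0.0, 0.0, 0.0], [3.2, 0.13, 0.57, -0.0, 0.0, 0.0], [3.21, 0.13, 0.57, -0.0, 0.0, 0.0], [3.2, 0.12, 0.57, -0.0, 0.0, 0.0], [3.21, 0.13, 0.57, -0.0, 0.0, 0.0], [3.2, 0.13, 0.56, -0.0, 0.0, 0.0], [3.21, 0.13, 0.57, -0.0, 0.0, 0.0], [3.2, 0.13, 0.57, -0.0, 0.0, 0.0], [3.21, 0.13, 0.57, -0.0, 0.0, 0.0], [3.21, 0.13, 0.57, -0.0, 0.0, 0.0]]
```

Emit:
{"name": "move_arm", "arguments": {"increments": [[0, 0, -1, 0, 0, 0], [0, 0, -2, 0, 0, 0], [0, 0, -3, 0, 0, 0], [0, 0, -3, 0, 0, 0], [0, 0, -3, 0, 0, 0], [3.21, 0.13, 0.57, 0, 0, 0], [3.21, 0.13, 0.57, 0, 0, 0], [3.21, 0.13, 0.57, 0, 0, 0], [3.21, 0.13, 0.57, 0, 0, 0], [3.21, 0.13, 0.57, 0, 0, 0], [3.21, 0.13, 0.57, 0, 0, 0], [3.21, 0.13, 0.57, 0, 0, 0], [3.21, 0.13, 0.57, 0, 0, 0], [3.21, 0.13, 0.57, 0, 0, 0], [3.21, 0.13, 0.57, 0, 0, 0], [0, 0, 0, 0, 0, 0], [0, 0, 0, 0, 0, 0]]}}

```text
time_s: 21.82
tcp_pos: [0.6314, 0.226, 0.2359]
ee_rot: [0.0, 0.793, 0.609, 0.0]
ft_force: [0.7, -0.1, -1.8]
opening: 0.252
```

Run:
```python
from plan import *
s=st();out=[]
sc=robot.camera('scene');w=robot.camera('wrist');s=st();P=s['tcp_pos']
tip=np.array([P[0],P[1],P[2]-.1439]);print('tip pred',tip)
for c,r,f in((sc,32,6),(w,64,3)):
    u=proj(c,tip+[0,0,.03]).astype(int);y=max(0,u[1]-r);x=max(0,u[0]-r)
    v=cv2.resize(np.ascontiguousarray(c['color'][y:y+2*r,x:x+2*r,::-1]),None,fx=f,fy=f,interpolation=2)
    for q in(tip,tip+[0,0,.072],[.631,.2258,.0506]):
        k=((proj(c,q)-[x,y]+.5)*f).astype(int);print(k);cv2.circle(v,tuple(int(i) for i in k),2,(255,0,255),-1)
    print(v.shape);out.append(cv2.copyMakeBorder(v,0,max(0,384-v.shape[0]),0,max(0,384-v.shape[1]),0))
cv2.imwrite('pics/red.png',np.hstack(out))
```

```text
t 21.82 p [0.6314 0.226  0.2359] q [ 0.26  0.16  1.59 -0.    1.39 -1.05] F [ 0.7 -0.1 -1.8] op 2.4 z [ 0.001 -0.    -1.   ] xyaw 75.03
t 21.93 p [0.6314 0.2255 0.2359] q [ 0.26  0.16  1.59 -0.    1.39 -1.05] F [-1.  -0.5 -2. ] op 2.36 z [ 0.001  0.    -1.   ] xyaw 74.97
tip pred [0.63142137 0.22549164 0.09196467]
[183 220]
[225 159]
[163 251]
(384, 384, 3)
[195 171]
[194 235]
[196 145]
(384, 384, 3)
```

View pics/red.png

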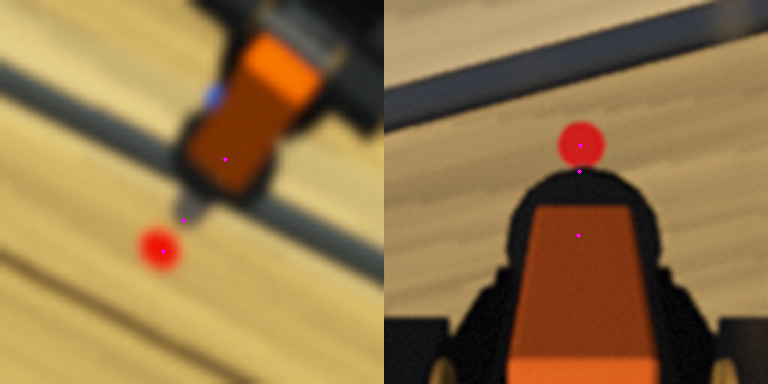

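Run:
```python
from plan import *
from fit import hullmask
w=robot.camera('wrist');s=st();P=s['tcp_pos'];o=np.array([P[0],P[1],P[2]-.0719])
g=cv2.cvtColor(w['color'],cv2.COLOR_RGB2GRAY)
u=proj(w,o).astype(int)
def disc(dx,dy):
    yt=np.array([.966,-.259]);xt=np.array([.259,.966]);q=o[:2]+dx*xt+dy*yt
    return [(q[0]+.02*np.cos(a),q[1]+.02*np.sin(a),o[2]+h) for a in np.linspace(0,6.28,60) for h in(0,.008)]
m=(g<45)
y0,y1=u[1]-30,u[1]+5   # band with collar only (upper arc)
from scipy.optimize import minimize
def cost(d):
    k=hullmask(w,disc(*d),g.shape);a=k[y0:y1,u[0]-35:u[0]+40];b=m[y0:y1,u[0]-35:u[0]+40]
    hm=w['color'][y0:y1,u[0]-35:u[0]+40]; ok=~((hm[...,0]>90)&(hm[...,0]>2*hm[...,2].astype(int))&(a>.9)) # handle inside
    return (np.abs(a-b)*ok).sum()
r=minimize(cost,[0,0],method='Nelder-Mead',options=dict(initial_simplex=[[0,0],[.004,0],[0,.004]]));print(r.x,r.fun,cost([0,0]),m[y0:y1,u[0]-35:u[0]+40].sum())
```

```text
t 21.98 p [0.6314 0.2254 0.2357] q [ 0.26  0.16  1.59 -0.    1.39 -1.05] F [-0.   0.6 -2.7] op 2.4 z [ 0.001  0.    -1.   ] xyaw 74.96
[0.00156356 0.00310904] 47.58823529411765 215.89019607843136 576
```

Emit:
{"name": "move_arm", "arguments": {"increments": [[-0.1, -0.25, 0.5, 0, 0, 0], [0, 0, 1, 0, 0, 0], [0, 0, 1, 0, 0, 0], [0, 0, 1, 0, 0, 0], [0, 0, 0.5, 0, 0, 0], [0, 0, 0.2, 0, 0, 0], [0, 0, 0.2, 0, 0, 0], [0, 0, 0, 0, 0, 0], [0, 0, 0, 0, 0, 0]]}}

```text
time_s: 23.1
tcp_pos: [0.6288, 0.226, 0.1914]
ee_rot: [0.0, 0.793, 0.609, 0.0]
ft_force: [-0.1, -0.2, -0.6]
opening: 0.25
```

Run:
```python
from plan import *
F=[]
for i in range(4): robot.camera('scene');s=robot.get_state();F.append([*s['tcp_pos'],s['ft_force'][2]])
print(np.round(F,4),np.mean(F,0))
```

```text
[[ 0.6288  0.2259  0.1914 -1.2575]
 [ 0.6287  0.2259  0.1913 -1.7008]
 [ 0.6287  0.2259  0.1912 -0.9493]
 [ 0.6287  0.2259  0.1912 -1.1537]] [ 0.62873994  0.22593632  0.19127346 -1.26534389]
```

Emit:
{"name": "move_arm", "arguments": {"increments": [[0, 0, 0.1, 0, 0, 0], [0, 0, 0.08, 0, 0, 0], [0, 0, 0, 0, 0, 0], [0, 0, 0, 0, 0, 0]]}}

```text
time_s: 23.8
tcp_pos: [0.6287, 0.2259, 0.1893]
ee_rot: [0.0, 0.793, 0.609, 0.0]
ft_force: [0.3, -1.3, -0.3]
opening: 0.25
```

Run:
```python
from plan import *
F=[]
for i in range(7):
    c=robot.camera('wrist' if i else 'scene');s=robot.get_state();F.append([*s['tcp_pos'],s['ft_force'][2]])
    if not i: sc=c
print(np.round(np.mean(F,0),4),np.round([f[3] for f in F],1))
P=s['tcp_pos'];tip=np.array([.6316,.2256,.0506]);u=proj(sc,tip).astype(int)
v=cv2.resize(sc['color'][u[1]-40:u[1]+24,u[0]-32:u[0]+32,::-1],None,fx=8,fy=8,interpolation=2);cv2.imwrite('pics/press.png',v)
```

```text
[ 0.6287  0.2259  0.1892 -0.4368] [-0.5 -0.9 -0.4 -0.5 -0.3 -0.1 -0.4]
```

View pics/press.png

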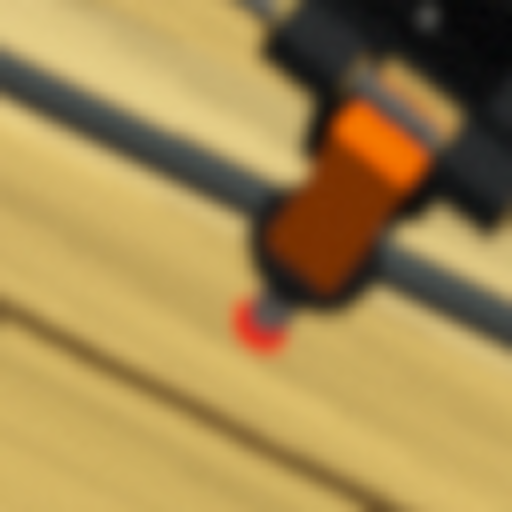

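Emit:
{"name": "move_arm", "arguments": {"increments": [[0, 0, 0, 0, 0, 0], [0, 0, -1, 0, 0, 0], [0, 0, -2, 0, 0, 0], [0, 0, -2, 0, 0, 0], [-1.73, -2.8, 0, 0, 0, 0], [-1.73, -2.8, 0, 0, 0, 0], [-1.73, -2.8, 0, 0, 0, 0], [-1.73, -2.8, 0, 0, 0, 0], [-1.73, -2.79, 0, 0, 0, 0], [0, 0, 0, 0, 0, 0], [0, 0, 0, 0, 0, 0]]}}

```text
time_s: 25.52
tcp_pos: [0.4719, 0.1787, 0.2407]
ee_rot: [0.001, 0.793, 0.609, 0.001]
ft_force: [1.0, -0.7, -2.2]
opening: 0.25
```

Run:
```python
from plan import *
from fit import blobs
w=robot.camera('wrist');robot.camera('wrist');s=st()
m=blobs(w,60,95,110,40);k,l,S,ce=cv2.connectedComponentsWithStats(m)
print([(S[i,4],np.round(ray(w,*ce[i],.0506),4)) for i in range(1,k) if S[i,4]>40])
print('need',np.round(rot(s).inv().apply(np.array([.4712,.1786,.1893])-s['tcp_pos'])*100,2))
```

```text
t 25.62 p [0.472  0.1787 0.24  ] q [ 0.26 -0.22  1.95 -0.    1.41 -1.05] F [-0.5 -0.2 -2. ] op 2.34 z [ 0.001  0.    -1.   ] xyaw 75.01
[(np.int32(129), array([0.4735, 0.1795, 0.0506]))]
need [-0.03 -0.08  5.07]
```

Emit:
{"name": "move_arm", "arguments": {"increments": [[0, -0.05, 0.6, 0, 0, 0], [0, 0, 1, 0, 0, 0], [0, 0, 1, 0, 0, 0], [0, 0, 1, 0, 0, 0], [0, 0, 0.8, 0, 0, 0], [0, 0, 0.25, 0, 0, 0], [0, 0, 0.2, 0, 0, 0], [0, 0, 0.2, 0, 0, 0], [0, 0, 0, 0, 0, 0], [0, 0, 0, 0, 0, 0]]}}

```text
time_s: 26.88
tcp_pos: [0.4707, 0.1787, 0.189]
ee_rot: [0.0, 0.793, 0.609, 0.0]
ft_force: [0.4, 0.6, -0.8]
opening: 0.247
```

Run:
```python
from plan import *
F=[]
for i in range(6):
    c=robot.camera('scene');s=robot.get_state();F.append([*s['tcp_pos'],s['ft_force'][2]])
print(np.round(np.mean(F,0),4),np.round([f[3] for f in F],1))
```

```text
[ 0.4707  0.1787  0.1888 -0.3774] [ 0.1 -1.3  0.4 -0.6 -0.8 -0. ]
```

Emit:
{"name": "move_arm", "arguments": {"increments": [[0, 0, -0.05, 0, 0, 0], [0, 0, 0, 0, 0, 0], [0, 0, 0, 0, 0, 0], [0, 0, 0, 0, 0, 0], [0, 0, 0, 0, 0, 0], [0, 0, 0, 0, 0, 0], [0, 0, -1, 0, 0, 0], [0, 0, -2, 0, 0, 0], [0, 0, -2, 0, 0, 0], [1.73, 1.67, 0, 0, 0, 0], [1.73, 1.67, 0, 0, 0, 0], [1.73, 1.67, 0, 0, 0, 0], [1.74, 1.67, 0, 0, 0, 0], [0, 0, 0, 0, 0, 0], [0, 0, 0, 0, 0, 0]]}}

```text
time_s: 29.05
tcp_pos: [0.5529, 0.2282, 0.2399]
ee_rot: [0.0, 0.793, 0.609, 0.0]
ft_force: [0.4, 0.3, -2.1]
opening: 0.251
```

Run:
```python
from plan import *
from fit import blobs
w=robot.camera('wrist');robot.camera('wrist');s=st()
m=blobs(w,105,125,110,40);k,l,S,ce=cv2.connectedComponentsWithStats(m)
print([(S[i,4],np.round(ray(w,*ce[i],.0506),4)) for i in range(1,k) if S[i,4]>40])
print('need',np.round(rot(s).inv().apply(np.array([.5535,.2283,.1893])-s['tcp_pos'])*100,2))
```

```text
t 29.15 p [0.5526 0.228  0.2396] q [ 0.3  -0.    1.75 -0.    1.39 -1.01] F [ 0.7 -0.2 -2.5] op 2.4 z [ 0.  0. -1.] xyaw 75.01
[(np.int32(163), array([0.5555, 0.229 , 0.0506])), (np.int32(190), array([ 0.5632, -0.0557,  0.0506]))]
need [0.05 0.08 5.03]
```

Emit:
{"name": "move_arm", "arguments": {"increments": [[0.04, 0.07, 0.6, 0, 0, 0], [0, 0, 1, 0, 0, 0], [0, 0, 1, 0, 0, 0], [0, 0, 1, 0, 0, 0], [0, 0, 0.8, 0, 0, 0], [0, 0, 0.25, 0, 0, 0], [0, 0, 0.2, 0, 0, 0], [0, 0, 0.15, 0, 0, 0], [0, 0, 0, 0, 0, 0], [0, 0, 0, 0, 0, 0]]}}

```text
time_s: 30.4
tcp_pos: [0.5539, 0.2286, 0.1895]
ee_rot: [0.0, 0.793, 0.609, 0.0]
ft_force: [0.6, -0.8, -0.8]
opening: 0.252
```

Run:
```python
from plan import *
F=[]
for i in range(6):
    c=robot.camera('scene');s=robot.get_state();F.append([*s['tcp_pos'],s['ft_force'][2]])
print(np.round(np.mean(F,0),4),np.round([f[3] for f in F],1))
rows(s['tcp_pos']+[0,0,.1],rot(s),[.5357,-.0805,.27],rot(s),n=9)
```

```text
[ 0.5539  0.2285  0.1893 -0.2743] [-0.4 -0.9  0.3 -0.   0.1 -0.6]
9 [[-3.37, 0.69, 0.21, 0.0, 0.0, 0.0], [-3.37, 0.69, 0.22, 0.0, 0.0, 0.0], [-3.37, 0.7, 0.21, 0.0, 0.0, 0.0], [-3.37, 0.69, 0.21, 0.0, 0.0, 0.0], [-3.37, 0.69, 0.22, 0.0, 0.0, 0.0], [-3.37, 0.69, 0.21, 0.0, 0.0, 0.0], [-3.37, 0.69, 0.22, 0.0, 0.0, 0.0], [-3.37, 0.7, 0.21, 0.0, 0.0, 0.0], [-3.37, 0.69, 0.21, 0.0, 0.0, 0.0]]
```

Emit:
{"name": "move_arm", "arguments": {"increments": [[0, 0, 0, 0, 0, 0], [0, 0, 0, 0, 0, 0], [0, 0, 0, 0, 0, 0], [0, 0, -1, 0, 0, 0], [0, 0, -3, 0, 0, 0], [0, 0, -3, 0, 0, 0], [0, 0, -3, 0, 0, 0], [-3.37, 0.67, 0.21, 0, 0, 0], [-3.37, 0.67, 0.21, 0, 0, 0], [-3.37, 0.67, 0.21, 0, 0, 0], [-3.37, 0.67, 0.21, 0, 0, 0], [-3.37, 0.67, 0.21, 0, 0, 0], [-3.37, 0.67, 0.21, 0, 0, 0], [-3.37, 0.67, 0.21, 0, 0, 0], [-3.37, 0.67, 0.21, 0, 0, 0], [-3.37, 0.67, 0.21, 0, 0, 0], [0, 0, 0, 0, 0, 0], [0, 0, 0, 0, 0, 0]]}}

```text
time_s: 32.95
tcp_pos: [0.5338, -0.0798, 0.2706]
ee_rot: [0.0, 0.793, 0.609, 0.0]
ft_force: [-0.0, -0.2, -2.3]
opening: 0.25
```

Run:
```python
from plan import *
robot.camera('scene');s=st()
print('need',np.round(rot(s).inv().apply(np.array([.534,-.0805,.1739])-s['tcp_pos'])*100,2))
```

```text
t 33.0 p [ 0.5338 -0.0794  0.2706] q [-0.25 -0.15  1.84  0.    1.45 -1.56] F [-0.4  1.6 -1.2] op 2.35 z [ 0.  0. -1.] xyaw 75.05
need [-0.1   0.04  9.67]
```

Emit:
{"name": "move_arm", "arguments": {"increments": [[-0.08, 0.03, 0.6, 0, 0, 0], [0, 0, 1.2, 0, 0, 0], [0, 0, 1.2, 0, 0, 0], [0, 0, 1.2, 0, 0, 0], [0, 0, 1.2, 0, 0, 0], [0, 0, 1.2, 0, 0, 0], [0, 0, 1.2, 0, 0, 0], [0, 0, 1.2, 0, 0, 0], [0, 0, 0.4, 0, 0, 0], [0, 0, 0.2, 0, 0, 0], [0, 0, 0.1, 0, 0, 0], [0, 0, 0.1, 0, 0, 0], [0, 0, 0, 0, 0, 0], [0, 0, 0, 0, 0, 0]]}}

```text
time_s: 34.75
tcp_pos: [0.5338, -0.0809, 0.1724]
ee_rot: [0.0, 0.793, 0.609, 0.0]
ft_force: [-0.3, -0.9, -1.6]
opening: 0.25
```

Emit:
{"name": "move_arm", "arguments": {"increments": [[0, 0, 0.05, 0, 0, 0], [0, 0, 0.05, 0, 0, 0], [0, 0, 0, 0, 0, 0]]}}

```text
time_s: 35.12
tcp_pos: [0.5339, -0.081, 0.1719]
ee_rot: [0.0, 0.793, 0.609, 0.0]
ft_force: [-0.6, -0.1, 1.6]
opening: 0.254
```

Contact came at the expected height. I'll release gradually, then check.

Emit:
{"name": "move_arm", "arguments": {"increments": [[0, 0, 0, 0, 0, 0], [0, 0, 0, 0, 0, 0], [0, 0, 0, 0, 0, 0], [0, 0, 0, 0, 0, 0], [0, 0, 0, 0, 0, 0]], "jaw": 7}}

```text
time_s: 35.75
tcp_pos: [0.5338, -0.0809, 0.1712]
ee_rot: [-0.0, 0.793, 0.609, -0.0]
ft_force: [0.2, -0.0, -0.0]
opening: 0.707
```

Emit:
{"name": "move_arm", "arguments": {"increments": [[0, 0, -0.6, 0, 0, 0], [0, 0, -1.5, 0, 0, 0], [0, 0, -2.5, 0, 0, 0], [0, 0, -3, 0, 0, 0], [0, 0, -3, 0, 0, 0], [0, 0, -3, 0, 0, 0], [0, -3, -3, 0, 0, 0], [0, -3, -2, 0, 0, 0], [0, -3, 0, 0, 0, 0], [0, 0, 0, 0, 0, 0], [0, 0, 0, 0, 0, 0], [0, 0, 0, 0, 0, 0]]}}

```text
time_s: 37.25
tcp_pos: [0.4473, -0.0578, 0.3569]
ee_rot: [-0.0, 0.793, 0.609, -0.0]
ft_force: [0.8, -0.0, 0.0]
opening: 0.736
```

Run:
```python
from plan import *
s=st();c=robot.camera('scene');w=robot.camera('wrist')
a=cv2.resize(np.ascontiguousarray(c['color'][100:310,140:380,::-1]),None,fx=1.8,fy=1.8,interpolation=2)
u=proj(w,[.536,-.081,.1]).astype(int);x,y=max(0,u[0]-70),max(0,u[1]-75)
b=cv2.resize(np.ascontiguousarray(w['color'][y:y+150,x:x+140,::-1]),(353,378))
cv2.imwrite('pics/final.png',np.hstack([a,b]))
```

```text
t 37.25 p [ 0.4473 -0.0578  0.3569] q [-0.25 -0.38  1.88  0.    1.64 -1.56] F [ 0.8 -0.   0. ] op 6.99 z [-0.001  0.    -1.   ] xyaw 75.01
```

View pics/final.png

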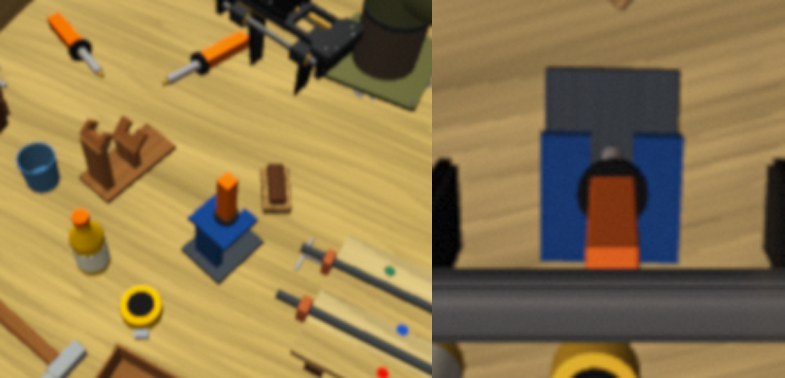

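The probe hangs upright in the notch (scene view about 227,200), the gripper is clear, and the other things are where they were. I'm handing it in.

```bash
python3 -c "
from bench import robot
print(robot.job_done())"
```

```text
the job is handed in; nothing more can be done
None
```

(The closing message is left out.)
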